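Stack the lamp-base rings on the tilted banding wheel

TASK

Load the three unglazed stoneware rings of the lamp base onto the tilted banding wheel for striping: thread them down its centre post with their necks up, the widest first, then the middle one, then the narrowest, each fully home and flat on what lies below before the next goes on. They are fragile and their hand-cut bores are a little off centre: feel for the post, then lower each ring gently until it seats, without dropping or forcing it. Leave the other things on the table standing where they are.

Things in the scene. Friction and masses are not known exactly. Their poses are not given: they have to be found in the camera images.
- ring_wide: Hand-made stoneware collar, about 0.36 kg, flat on the table, neck up: disc 110 mm across, 22 mm thick; round neck on top 40 mm across, 14 mm high; recess below 63 mm across, 15 mm deep, that takes the neck below (discs stack 22 mm apart). Bore 22.2 mm through recess roof and neck, cut by hand: up to 5 mm off centre, some unknown way. Origin: centre of the disc's underside; z up.
- ring_middle: Hand-made stoneware collar, about 0.24 kg, flat on the table, neck up: disc 92 mm across, 22 mm thick; round neck on top 40 mm across, 14 mm high; recess below 63 mm across, 15 mm deep, that takes the neck below (discs stack 22 mm apart). Bore 22.2 mm through recess roof and neck, cut by hand: up to 5 mm off centre, some unknown way. Origin: centre of the disc's underside; z up.
- ring_narrow: Hand-made stoneware collar, about 0.15 kg, flat on the table, neck up: disc 74 mm across, 22 mm thick; round neck on top 40 mm across, 14 mm high; recess below 63 mm across, 15 mm deep, that takes the neck below (discs stack 22 mm apart). Bore 22.2 mm through recess roof and neck, cut by hand: up to 5 mm off centre, some unknown way. Origin: centre of the disc's underside; z up.
- wheel: Tilting banding wheel, fixed to the table: dark iron foot 176 mm across, column and yoke carrying the head on a level shaft 105 mm above the table. The shaft runs along this body's y; the head is tilted 23 to 33 degrees towards this body's -x (roughly towards the robot) and locked; the lock stays put. Origin: centre of the foot's underside; z up.
- seat (a point): Centre of the head's flat top, at the foot of the post, 40 mm from the tilt shaft. z points up along the post. The head is an aluminium disc 180 mm across; it can turn about the post on a stiff bearing, which does no harm. The widest ring's underside comes to here, the middle ring's 22 mm, the narrowest's 44 mm above it along z.
- post_tip (a point): Top end of the steel centre post, on its axis, 84 mm above the seat along the seat's z. The post is 20 mm in diameter; its last 5 mm taper to 17.6 mm. z points along the post, away from the head.
- slip_bowl: White ceramic bowl, 136 mm across and 62 mm high. Bystander. Origin: centre of its underside.
- glaze_jar: White plastic jar with a black cap, 56 mm across and 72 mm high. Bystander. Origin: centre of its underside.
- sponge: Yellow sponge, 85 x 60 x 34 mm. Bystander. Origin: centre of its underside.
- kiln_prop: Square cream kiln prop standing on end, 40 x 40 x 100 mm. Bystander. Origin: centre of its underside.
- tool_mug: Blue ceramic beaker, 68 mm across and 100 mm high, with modelling tools standing out of it to about 210 mm. Bystander. Origin: centre of its underside.
- spray_bottle: White trigger spray bottle, 72 mm across and about 196 mm high. Bystander. Origin: centre of its underside.
- trimming_tool: Wooden-handled loop tool lying flat, 170 mm long along its x and 12 mm high. Bystander. Origin: centre of its underside.
Things that resemble listed ones, but are neither listed nor needed, are in the scene too. Leave any orange look-alike of the ring_narrow alone.

How it is judged (in metres and radians):
On the way, in this order (a step that is already met when the one before it is completed fails the run):
1. the widest ring is fully home: flat on the wheel head, around the post (z of ring_wide in the frame of seat between -0.003 and 0.0025 m and x of ring_wide in the frame of seat between -0.008 and 0.008 m and y of ring_wide in the frame of seat between -0.008 and 0.008 m and angle between the z axis of ring_wide and the z axis of seat, either way round below 0.06 rad), for 0.2 s.
2. the middle ring is fully home on the widest (all of step 1 and z of ring_middle in the frame of seat between 0.019 and 0.0245 m and x of ring_middle in the frame of seat between -0.008 and 0.008 m and y of ring_middle in the frame of seat between -0.008 and 0.008 m and angle between the z axis of ring_middle and the z axis of seat, either way round below 0.06 rad), for 0.2 s.
3. the narrowest ring is fully home on the middle one (all of step 2 and z of ring_narrow in the frame of seat between 0.041 and 0.0465 m and x of ring_narrow in the frame of seat between -0.008 and 0.008 m and y of ring_narrow in the frame of seat between -0.008 and 0.008 m and angle between the z axis of ring_narrow and the z axis of seat, either way round below 0.06 rad), for 0.2 s.
At the end, for the whole second after the job is handed in: All three rings are on the post, necks up, widest lowest, narrowest on top: undersides within 3 mm of 0, 22 and 44 mm above the seat along the post, centres within 8 mm of its axis to either side, parallel to the head within 0.06 rad, at rest (all of step 3 and linear speed of each of ring_wide, ring_middle, ring_narrow below 0.02 m/s); the robot touches nothing.
It fails at once if a ring falls or is shot down the post: it moves faster than 0.35 m/s while it is on the post ((linear speed of ring_wide above 0.35 m/s and z of ring_wide in the frame of seat between -0.01 and 0.066 m and x of ring_wide in the frame of seat between -0.01 and 0.01 m and y of ring_wide in the frame of seat between -0.01 and 0.01 m) or (linear speed of ring_middle above 0.35 m/s and z of ring_middle in the frame of seat between -0.01 and 0.066 m and x of ring_middle in the frame of seat between -0.01 and 0.01 m and y of ring_middle in the frame of seat between -0.01 and 0.01 m) or (linear speed of ring_narrow above 0.35 m/s and z of ring_narrow in the frame of seat between -0.01 and 0.066 m and x of ring_narrow in the frame of seat between -0.01 and 0.01 m and y of ring_narrow in the frame of seat between -0.01 and 0.01 m)).
It fails at once if a ring is dropped or forced: it strikes or presses on the wheel, its post or another ring with more than 70 N (contact force between any of ring_wide, ring_middle, ring_narrow and wheel above 70 N or contact force between any of ring_middle, ring_narrow and ring_wide above 70 N or contact force between ring_narrow and ring_middle above 70 N).
It fails at once if a bystander is pushed more than 30 mm or knocked over (distance of any of slip_bowl, glaze_jar, sponge, kiln_prop, tool_mug, spray_bottle, trimming_tool from where it was at the start of the episode above 0.03 m or angle between any of slip_bowl, glaze_jar, sponge, kiln_prop, tool_mug, spray_bottle, trimming_tool's own z axis and vertical above 0.5 rad).
It also fails if it takes over 72 s, if anything falls off the work surface, if the arm or the gripper's body presses on something with over 40 N, if the wrist force passes 120 N, or if a joint passes its speed limit or range.

ROBOT

A 7-joint arm with a two-finger parallel gripper is mounted at the origin on the work surface. World frame = base frame: x ahead of the robot, y to its left, z up, the work surface at z = 0. Lengths are in m, angles in degrees, forces in N, time in s.
With the tool pointing down it reaches from about 0.425 to 0.875 m from the base axis. Payload 4.7 kg.
Tool frame: the origin (TCP) lies on the centre line of the jaws, within the pads' length; the fingertips stand 8 mm ahead of it and the grasp point (between the pads) lies 11 mm behind it; z points along the fingers, y is the direction in which the jaws open and shut (so a half turn about z gives the same grasp; the last joint's range is limited). The gripper opens to 87 mm and grips with 3 to 60 N. Pads are 19 mm wide; open, the fingers measure 117 mm over their backs; the gripper's body (75 mm by 190 mm) begins 51 mm behind the grasp point.
Start: joints at [-74.364, 18.392, -4.016, 83.108, 1.295, 78.541, -3.26], TCP at [0.166, 0.628, 0.231] pointing down, gripper open.
Joint ranges: [-163.93, 163.93], [-17.29, 119.83], [-79.2, 71.16], [3.27, 140.29], [-89.18, 269.18], [5.43, 117.66], [-154.24, 154.24]. Speed limits (degrees/s): [147.25, 147.25, 180, 180, 180, 180, 180].

INTERFACE

Orientations are given as [roll, pitch, yaw] about the fixed x, y, z axes, in that order (R = Rz(yaw) Ry(pitch) Rx(roll)).
In Python, from cell import env gives the robot as it stands. The module is installed in compiled form; this text tells all that it offers.
- The arm moves only by the tool move_arm, never from a script. Its argument "steps" is a list of rows, each a list of 2 entries, a list of its own where there are three numbers: the shift along the tool's x, y, z in m, then the turn about the tool's z in rad. A call has 1 to 20 rows; each row is the pose to reach, as a shift and turn from the pose commanded when the call began, along the tool's axes at that moment; what a row does not reach only later rows make up. A row lasts 1/8 s, in which the tool goes at most 62.5 mm and 10.7 degrees, less where a joint would pass 70% of its speed; a pose out of reach is approached as far as the arm can. A call with a gripper value outside its range is refused whole. "hand" is the closure, from -1 (fully open) to 1 (shut), set as the call begins (left out, the last holds). The fingers move at their own pace and stop on an object; "squeeze" is the grip in N (left out, the last holds). Time passes only in rows, so rows that repeat a pose let the fingers close. It gives the time, the measured TCP pose, the force and the opening at its end, in the units of the state.
- env.get_obs(): the state, without advancing time (a new reading comes with each control period).
- env.read_camera(name): name is "scene" or "side" or "wrist"; returns (picture, depth): 420x560x3 uint8, red, green, blue; 420x560 float32, m along the optical axis (not along the pixel's ray), 0 where there is no reading.
- env.calibration(name): a dict with "intrinsics" (3x3 intrinsics, pixels), "position" and "orientation" of the camera in the world; the wrist camera has in their place "mount" (4x4, takes a point from camera to tool coordinates, whose origin is the TCP and whose axes are the flange's). Camera axes: x right, y up, looking along -z (the intrinsics and any distortion apply to the point x, -y, -z); pixel columns grow to the right and rows downward; lengths in m; the calibration is good to about 2 mm. A picture is of the moment at which its call begins: read the wrist's pose just before it. calibration takes no time and is no camera call.
- env.sign_off(): hands the job in, once; it reports no verdict.
Trained networks look in the newest picture that a camera, given by its name, has taken for a name from the list of things; names that differ only in an ending like _2 or _b are one class to them, and where a whole thing is asked for, a point or a joint stands for the part that bears it (a point fixed in the world has none). Each returns a list of dicts, best first, with "conf" (0 to 1); they miss things now and then, are a little off and sometimes report something else, mostly with a low value. They report only what shows in the picture. A call takes as long as a camera call. They do not tell look-alikes from the thing itself.
- env.cut_out(camera, query): "region" (420x560 bool, what is visible of it) and "uv" ([column, row] in pixels, amid what is visible of it).
The state is a dict: "time_s": time; "qpos": joint angles; "joint_velocities": joint speeds; "effort": joint torques, N m; "tool_pos": TCP position; "tool_rot": TCP orientation; "force": force on the tool from outside, world axes, zero at the start; "wrist_torque": the same for the moment, N m; "grip_width": finger opening in m.
Only numpy, scipy, OpenCV 4.12 (cv2) and the standard library are available. Lean on these libraries where they do the work, as an engineer would, in place of code of your own. Each camera call takes 0.05 s, during which the arm holds its last target. There are 200 camera calls.

## Working session

There is one attempt and no reset: what is moved stays moved. The work goes in short steps, Python scripts to look and compute and a tool call to move; the robot and the scene stay as the last step left them, time stands still between calls to the robot, and variables do not carry over. Pictures are saved under pics/ and viewed, about 8 in all and at most 12, crops included, and the job is handed in when it is done.

Besides the shell and the picture viewer there is one more tool, called after "Call:" as name([rows], argument=value, ...), one row to a line, values as JSON. move_arm: Moves the arm, as the interface text tells. Its arguments: {"type":"object","properties":{"steps":{"type":"array"},"hand":{"type":"number"},"squeeze":{"type":"number"}},"required":["steps"]}

```bash
mkdir -p pics; ls; python3 - <<'E'
from cell import env
import cv2,numpy as np
print(env.get_obs())
ims=[]
for n in ["scene","side"]:
    p,d=env.read_camera(n); c=env.calibration(n); print(n,c)
    np.savez(f"{n}0.npz",p=p,d=d)
    cv2.imwrite(f"pics/{n}0.png",p[:,:,::-1])
print(env.calibration("wrist"))
E
```

```text
pics
{'time_s': 0.0, 'qpos': array([-74.36628274,  18.44130601,  -4.01578631,  83.17497173,
         1.29604798,  78.54038631,  -3.25925169]), 'joint_velocities': array([ 0.04858288,  0.11502666,  0.05792761,  0.13261703,  0.01625528,
       -0.02450034, -0.03893151]), 'effort': array([-4.54745259e-04, -4.91271079e+01, -4.04367289e-01, -3.12540793e+01,
       -6.41605980e-02,  4.32964310e-02,  1.59189367e-04]), 'tool_pos': array([0.1662377 , 0.62782651, 0.22943547]), 'tool_rot': array([-1.79888639e+02,  6.65536344e-03,  1.65177240e+02]), 'force': array([-0.44861605, -0.5159746 , -0.17183486]), 'wrist_torque': array([ 0.01270722, -0.03114393, -0.03875261]), 'grip_width': 0.08673398834304788}
scene {'intrinsics': array([[429.16324852,   0.        , 285.99821145],
       [  0.        , 429.16324852, 216.14946014],
       [  0.        ,   0.        ,   1.        ]]), 'position': array([ 1.27394943, -0.55692184,  1.05291228]), 'orientation': array([44.77355134,  0.18896709, 60.15757795])}
side {'intrinsics': array([[524.18598701,   0.        , 272.03229935],
       [  0.        , 524.18598701, 205.08220462],
       [  0.        ,   0.        ,   1.        ]]), 'position': array([ 0.05931448, -1.16392467,  0.81659637]), 'orientation': array([ 58.89258709,  -1.00483336, -22.58523136])}
{'intrinsics': array([[347.37933534,   0.        , 280.548687  ],
       [  0.        , 347.37933534, 212.74947071],
       [  0.        ,   0.        ,   1.        ]]), 'mount': array([[-3.90887013e-04,  9.58083077e-01,  2.86490252e-01,
         7.80350425e-02],
       [ 9.99999913e-01,  3.31823011e-04,  2.54713613e-04,
         4.04836338e-04],
       [ 1.48972745e-04,  2.86490326e-01, -9.58083123e-01,
        -1.53898267e-01],
       [ 0.00000000e+00,  0.00000000e+00,  0.00000000e+00,
         1.00000000e+00]])}
```

View pics/scene0.png

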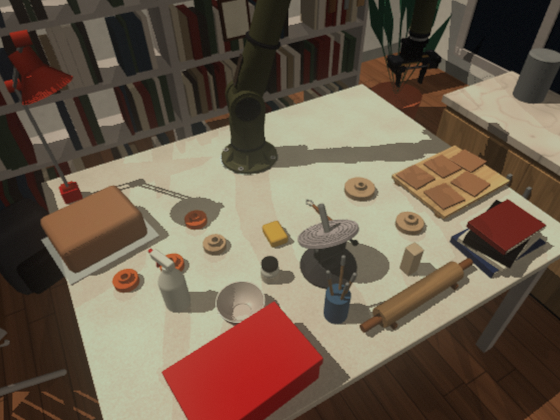

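View pics/side0.png

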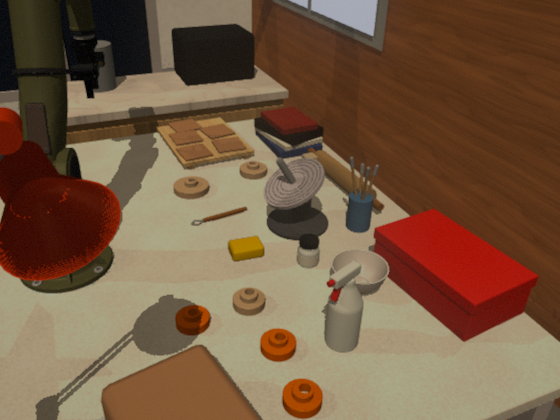

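Scene picture: stoneware rings at (360,188), (409,223) and (215,243). Orange look-alikes are at (196,219), (173,262) and (126,280). The wheel is at (328,240). The side view agrees: tan rings at (191,187), (253,170) and (249,300). The smallest tan ring has orange look-alikes near it, and tan is the one that fits.

```bash
cat > h.py <<'E'
import numpy as np
from scipy.spatial.transform import Rotation as R
def pose(cal,obs=None):
    if "mount" in cal:
        T=np.eye(4);T[:3,:3]=R.from_euler("xyz",obs["tool_rot"],degrees=True).as_matrix();T[:3,3]=obs["tool_pos"]
        return T@cal["mount"]
    T=np.eye(4);T[:3,:3]=R.from_euler("xyz",cal["orientation"],degrees=True).as_matrix();T[:3,3]=cal["position"];return T
def cloud(d,cal,obs=None):
    K=cal["intrinsics"];v,u=np.indices(d.shape)
    P=np.stack([(u-K[0,2])/K[0,0]*d,-(v-K[1,2])/K[1,1]*d,-d],-1)
    T=pose(cal,obs);return P@T[:3,:3].T+T[:3,3]
def proj(P,cal,obs=None):
    T=pose(cal,obs);K=cal["intrinsics"];p=(np.asarray(P)-T[:3,3])@T[:3,:3]
    return np.stack([K[0,2]+K[0,0]*p[...,0]/-p[...,2],K[1,2]-K[1,1]*p[...,1]/-p[...,2]],-1)
def circ(x,y):
    A=np.c_[2*x,2*y,np.ones(len(x))];s=np.linalg.lstsq(A,x*x+y*y,rcond=None)[0]
    return s[0],s[1],np.sqrt(s[2]+s[0]**2+s[1]**2)
E
python3 - <<'E'
from cell import env
from h import *
S={}
for n in ["scene","side"]:
    z=np.load(n+"0.npz");S[n]=cloud(z["d"],env.calibration(n))
def near(n,u,v,r=22):
    P=S[n][v-r:v+r,u-r:u+r].reshape(-1,3);return P
from scipy.spatial import cKDTree
for name,(a,b) in dict(r1=((360,188),(191,187)),r2=((409,223),(253,170)),r3=((215,243),(249,300))).items():
    P=np.r_[near("scene",*a),near("side",*b)]
    q=P[(P[:,2]>.012)&(P[:,2]<.05)]
    lo,hi=np.percentile(q,[2,98],axis=0);print(name,len(q),np.round(lo,3),np.round(hi,3),np.round((lo+hi)/2,3))
for n,qs in dict(scene=["seat","wheel","slip_bowl","glaze_jar","sponge","kiln_prop","tool_mug","spray_bottle","trimming_tool"]).items():
    for q in qs:
        r=env.cut_out(n,q)
        if r:
            P=S[n][r[0]["region"]];P=P[P[:,2]>.004];print(q,round(r[0]["conf"],2),r[0]["uv"],np.round(np.percentile(P,[3,97],axis=0),3).tolist())
# head plane by RANSAC on points around wheel
P=np.r_[near("scene",328,235,40),near("side",295,185,45)];P=P[P[:,2]>.07]
rng=np.random.default_rng(0);best=None
for i in range(1500):
    a=P[rng.choice(len(P),3,False)];nn=np.cross(a[1]-a[0],a[2]-a[0]);L=np.linalg.norm(nn)
    if L<1e-6: continue
    nn/=L;nn*=np.sign(nn[2]);m=abs((P-a[0])@nn)<.004
    if best is None or m.sum()>best.sum():best=m
q=P[best];c=q.mean(0);n=np.linalg.svd(q-c)[2][2];n*=np.sign(n[2])
e=P[(P-c)@n>.012]
print("plane",len(q),c,n,np.degrees(np.arccos(n[2])),"az",np.degrees(np.arctan2(n[1],n[0])),"post",len(e),np.median(e,0),"top",((e-c)@n).max())
E
```

```text
r1 1116 [0.339 0.198 0.013] [0.44  0.389 0.038] [0.389 0.293 0.026]
r2 1078 [0.569 0.249 0.013] [0.655 0.424 0.038] [0.612 0.336 0.026]
r3 1091 [ 0.265 -0.347  0.013] [ 0.406 -0.279  0.038] [ 0.336 -0.313  0.025]
seat 0.82 [322.3, 232.7] [[0.535, -0.123, 0.102], [0.677, 0.037, 0.205]]
wheel 0.67 [324.2, 248.4] [[0.547, -0.119, 0.009], [0.683, 0.034, 0.191]]
slip_bowl 0.9 [240.3, 304.2] [[0.577, -0.4, 0.005], [0.679, -0.282, 0.063]]
glaze_jar 0.76 [268.3, 273.3] [[0.549, -0.241, 0.009], [0.595, -0.193, 0.075]]
sponge 0.71 [274.1, 233.6] [[0.4, -0.154, 0.01], [0.476, -0.098, 0.038]]
kiln_prop 0.56 [411.3, 259.0] [[0.738, 0.145, 0.012], [0.774, 0.183, 0.103]]
spray_bottle 0.76 [170.3, 285.5] [[0.478, -0.519, 0.014], [0.55, -0.456, 0.197]]
trimming_tool 0.53 [312.2, 206.7] [[0.338, 0.051, 0.004], [0.465, 0.077, 0.015]]
plane 3034 [ 0.60475181 -0.04725087  0.14201682] [-0.50684487 -0.0012679   0.86203635] 30.45400116855409 az -179.85667139726385 post 407 [ 0.57534735 -0.0448013   0.19057069] top 0.8593800403108468
```

```bash
python3 - <<'E'
from cell import env
from h import *
import cv2
S={};I={}
for n in ["scene","side"]:
    z=np.load(n+"0.npz");S[n]=cloud(z["d"],env.calibration(n));I[n]=z["p"]
for n,L in dict(scene=[(360,188),(409,223),(215,243),(196,219),(173,262),(126,280)],side=[(191,187),(253,170),(249,300),(193,320),(279,345),(303,397)]).items():
    for u,v in L:
        r=20
        P=S[n][v-r:v+r,u-r:u+r].reshape(-1,3);z=P[:,2]
        t=P[(z>.016)&(z<.05)];c=np.median(t,0);t=t[np.linalg.norm(t[:,:2]-c[:2],axis=1)<.06]
        d=t[:,:2];
        from scipy.spatial import ConvexHull
        h=d[ConvexHull(d).vertices];x,y,rad=circ(h[:,0],h[:,1])
        print(n,u,v,len(t),"circle",round(x,3),round(y,3),"D",round(2*rad,3),"ztop",round(np.percentile(t[:,2],98),3))
cv2.imwrite("pics/crop1.png",np.hstack([cv2.resize(I["side"][150:220,160:290],(520,280)),cv2.resize(I["side"][270:340,170:270],(280,280)[:2])])[:,:,::-1])
E
```

```text
scene 360 188 491 circle 0.389 0.25 D 0.109 ztop 0.038
scene 409 223 460 circle 0.612 0.293 D 0.093 ztop 0.038
scene 215 243 342 circle 0.372 -0.311 D 0.075 ztop 0.039
scene 196 219 291 circle 0.238 -0.323 D 0.074 ztop 0.04
scene 173 262 171 circle 0.38 -0.456 D 0.074 ztop 0.038
scene 126 280 415 circle 0.371 -0.595 D 0.074 ztop 0.039
side 191 187 481 circle 0.388 0.245 D 0.107 ztop 0.037
side 253 170 309 circle 0.612 0.29 D 0.092 ztop 0.038
side 249 300 614 circle 0.373 -0.311 D 0.075 ztop 0.038
side 193 320 697 circle 0.238 -0.322 D 0.075 ztop 0.038
side 279 345 811 circle 0.382 -0.458 D 0.075 ztop 0.038
side 303 397 1093 circle 0.372 -0.596 D 0.074 ztop 0.038
```

View pics/crop1.png

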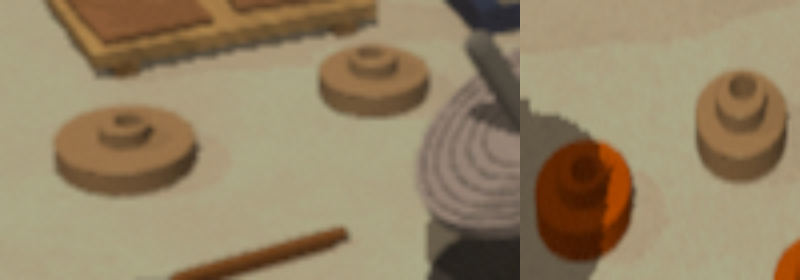

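Confirmed: wide at (0.389, 0.249), middle at (0.612, 0.292), and the narrow tan ring at (0.372, -0.311) is the only stoneware one of its size. Next I move over the wide ring with the yaw at 180 so the jaws lie along world y.

Call:
move_arm([
  [[-0.313,-0.309,0.085],-0.259],
  [[-0.313,-0.309,0.085],-0.259],
  [[-0.313,-0.309,0.085],-0.259],
  [[-0.313,-0.309,0.085],-0.259],
  [[-0.313,-0.309,0.085],-0.259],
  [[-0.313,-0.309,0.085],-0.259],
  [[-0.313,-0.309,0.085],-0.259],
  [[-0.313,-0.309,0.085],-0.259],
  [[-0.313,-0.309,0.085],-0.259],
  [[-0.313,-0.309,0.085],-0.259],
  [[-0.313,-0.309,0.085],-0.259],
], hand=-1, squeeze=40)

```text
time_s: 1.92
tool_pos: [0.3892, 0.2512, 0.1458]
tool_rot: [180.0, 0.0, -179.8]
force: [0.6, -0.6, 0.1]
grip_width: 0.0872
```

```bash
cat > ring.py <<'E'
# measure the ring below the wrist camera: neck + bore circle on the neck's top plane
import sys,cv2
from cell import env
from h import *
def measure(tag,x0,y0,view=False):
    o=env.get_obs();p,d=env.read_camera("wrist");cal=env.calibration("wrist");P=cloud(d,cal,o)
    near=np.linalg.norm(P[...,:2]-[x0,y0],axis=-1)
    disc=(P[...,2]>.016)&(P[...,2]<.05)&(near<.07);q=P[disc]
    m=(P[...,2]>.029)&(P[...,2]<.046)&(near<.04)
    m=m.astype(np.uint8);n,lab,st,_=cv2.connectedComponentsWithStats(m);k=1+np.argmax(st[1:,4]);m=(lab==k).astype(np.uint8)
    zt=np.median(P[m>0][:,2])
    cs,hi=cv2.findContours(m,cv2.RETR_CCOMP,cv2.CHAIN_APPROX_NONE)
    T=pose(cal,o);K=cal["intrinsics"]
    def onplane(c,z):
        uv=c[:,0,:].astype(float);r=np.c_[(uv[:,0]-K[0,2])/K[0,0],-(uv[:,1]-K[1,2])/K[1,1],-np.ones(len(uv))]@T[:3,:3].T
        return T[:3,3]+r*((z-T[2,3])/r[:,2])[:,None]
    outer=max((c for c,h in zip(cs,hi[0]) if h[3]<0),key=len);inner=max((c for c,h in zip(cs,hi[0]) if h[3]>=0),key=len,default=None)
    a=onplane(outer,zt);print(tag,"ztop",zt,"outer",np.round(circ(a[:,0],a[:,1]),4))
    if inner is not None:
        b=onplane(inner,zt);print("bore",np.round(circ(b[:,0],b[:,1]),4))
    dd=q[np.abs(q[:,2]-(zt-.014))<.004];e=cv2.minEnclosingCircle((dd[:,:2]*1000).astype(np.float32));print("disc",e)
    if view: cv2.imwrite(f"pics/{tag}.png",p[:,:,::-1])
    print(o["tool_pos"],o["tool_rot"])
if __name__=="__main__": measure(sys.argv[1],float(sys.argv[2]),float(sys.argv[3]),True)
E
python3 ring.py wide1 .389 .248
```

```text
wide1 ztop 0.03546840466245477 outer [0.3886 0.2552 0.0198]
bore [0.3924 0.256  0.0106]
disc ((389.5712585449219, 255.18023681640625), 55.1606330871582)
[0.38924981 0.25115172 0.14581474] [ 1.79974233e+02  1.91165033e-02 -1.79813807e+02]
```

View pics/wide1.png

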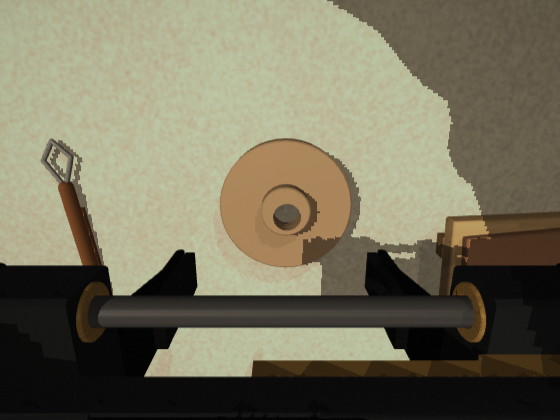

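The wrist view shows the wide ring at (285,203) with its bore at (287,216), cut about 4 mm towards +x of the neck centre. The jaw grip goes on the neck.

Call:
move_arm([
  [[0.0006,0.004,0.04],0],
  [[0.0006,0.004,0.08],0],
  [[0.0006,0.004,0.105],0],
  [[0.0006,0.004,0.11],0],
  [[0.0006,0.004,0.11],0],
  [[0.0006,0.004,0.11],0],
])

```text
time_s: 2.72
tool_pos: [0.3901, 0.2544, 0.0369]
tool_rot: [179.9, 0.1, -180.0]
force: [0.8, 0.3, 0.4]
grip_width: 0.0871
```

Call:
move_arm([
  [[0,0,0],0],
  [[0,0,0],0],
  [[0,0,0],0],
  [[0,0,0],0],
  [[0,0,0],0],
  [[0,0,0],0],
], hand=1, squeeze=40)

```text
time_s: 3.48
tool_pos: [0.3893, 0.2539, 0.0356]
tool_rot: [180.0, 0.0, -180.0]
force: [0.7, 1.3, -1.0]
grip_width: 0.038
```

Call:
move_arm([
  [[0,0,-0.01],0],
  [[0,0,-0.05],0],
  [[0,0,-0.1],0],
  [[-0.03,-0.03,-0.16],0],
  [[-0.08,-0.08,-0.19],0],
  [[-0.12,-0.12,-0.22],0],
  [[-0.16,-0.16,-0.25],0],
  [[-0.2,-0.2,-0.264],0],
  [[-0.24,-0.24,-0.264],0],
  [[-0.27,-0.28,-0.264],0],
  [[-0.286,-0.299,-0.264],0],
  [[-0.286,-0.299,-0.264],0],
  [[-0.286,-0.299,-0.264],0],
  [[-0.286,-0.299,-0.264],0],
])

```text
time_s: 5.22
tool_pos: [0.6748, -0.0435, 0.2997]
tool_rot: [179.9, -0.0, -179.8]
force: [-0.6, -0.5, -3.7]
grip_width: 0.0381
```

```bash
cat > wheel.py <<'E'
from cell import env
from h import *
import cv2
o=env.get_obs();p,d=env.read_camera("wrist");cal=env.calibration("wrist");np.savez("wheel_w.npz",p=p,d=d,pos=o["tool_pos"],rot=o["tool_rot"])
P=cloud(d,cal,o);cv2.imwrite("pics/wheel1.png",p[:,:,::-1])
print(o["tool_pos"],o["tool_rot"],o["force"],o["grip_width"])
x=P.reshape(-1,3);x=x[(d.ravel()>.05)&(x[:,2]>.08)&(x[:,2]<.235)&(np.abs(x[:,0]-.6)<.12)&(np.abs(x[:,1]+.045)<.12)]
rng=np.random.default_rng(0);best=None
for i in range(800):
    a=x[rng.choice(len(x),3,False)];n=np.cross(a[1]-a[0],a[2]-a[0]);L=np.linalg.norm(n)
    if L<1e-6: continue
    n/=L;m=abs((x-a[0])@n)<.002
    if best is None or m.sum()>best.sum():best=m
for k in range(3):
    q=x[best];c=q.mean(0);n=np.linalg.svd(q-c,full_matrices=False)[2][2];n*=np.sign(n[2]);best=abs((x-c)@n)<.0025
e=x[(x-c)@n>.012];h=(e-c)@n
print("plane",len(q),c,n,"tilt",np.degrees(np.arccos(n[2])),"az",np.degrees(np.arctan2(n[1],n[0])),"h max",np.sort(h)[-20:][::6])
# post: points; tip face = h near max; side: fit cylinder r=10 with axis n
u=np.cross([0,1,0],n);u/=np.linalg.norm(u);v=np.cross(n,u)
tip=e[h>.0815];tt=np.c_[(tip-c)@u,(tip-c)@v];cc,r=cv2.minEnclosingCircle((tt*1000).astype(np.float32));print("tip",len(tip),cc,r)
s=e[(h>.015)&(h<.078)];hs=(s-c)@n;ss=np.c_[(s-c)@u,(s-c)@v]
from scipy.optimize import least_squares
f=least_squares(lambda a:np.hypot(ss[:,0]-a[0]-a[2]*hs,ss[:,1]-a[1]-a[3]*hs)-.010,[cc[0]/1e3,cc[1]/1e3,0,0],loss="soft_l1",f_scale=.001)
print("side fit",len(s),f.x,"seat",c+u*f.x[0]+v*f.x[1],"tip",c+u*(f.x[0]+.084*f.x[2])+v*(f.x[1]+.084*f.x[3])+n*.084)
print("tip from face",c+u*cc[0]/1e3+v*cc[1]/1e3+n*h.max(), u,v)
E
python3 wheel.py
```

```text
[ 0.67483884 -0.04347417  0.29967291] [ 1.79921813e+02 -2.00061328e-02 -1.79849176e+02] [-0.62659377 -0.4638791  -3.74870971] 0.03809435847842407
plane 21618 [ 0.59514354 -0.03532445  0.13575873] [-0.50882166  0.00328667  0.86086568] tilt 30.586079433636904 az 179.6299098275449 h max [0.08493612 0.0850124  0.08525114 0.08536146]
tip 592 (7.487241744995117, -0.6141119599342346) 9.62917423248291
side fit 1311 [ 0.00667268 -0.00062625 -0.00019047 -0.00068144] seat [ 0.60088681 -0.0359507   0.13915573] tip [ 0.55813192 -0.03573186  0.21146047]
tip from face [ 0.55814918 -0.03565797  0.21306357] [ 0.86087033 -0.          0.50882441] [ 0.00167234  0.9999946  -0.0028294 ]
```

View pics/wheel1.png

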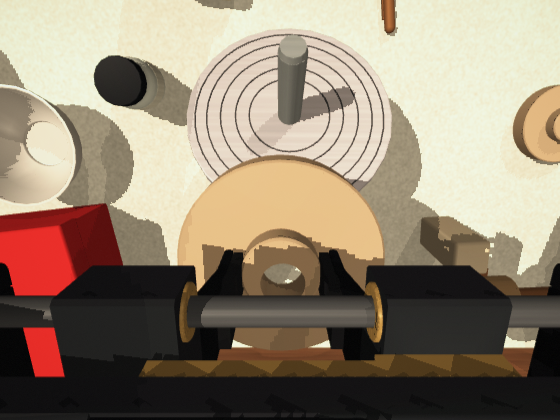

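The picture shows the post from its tip (293,50) to its foot (290,122), and the held ring with neck at (281,265) and bore at (284,278). Now the bore is measured in the hand, in the same camera frame.

```bash
cat > held.py <<'E'
# bore of the held level ring, relative to TCP, in the wrist camera's frame
import sys
from cell import env
from h import *
import cv2
from scipy.optimize import least_squares
def held(p,d,o,cal,dz=0.0):
    P=cloud(d,cal,o);t=o["tool_pos"];z=P[...,2]-t[2]-dz;q=P-t
    near=(np.abs(q[...,0])<.03)&(np.abs(q[...,1])<.0195)&(d>.05)
    top=near&(np.abs(z)<.004);zt=np.median(P[top][:,2]);hole=(near&(P[...,2]<zt-.003)).astype(np.uint8)
    n,lab,st,ce=cv2.connectedComponentsWithStats(hole)
    uc=proj(np.r_[t[:2],zt],cal,o);k=1+np.argmax(st[1:,4]*(np.linalg.norm(ce[1:]-uc,axis=1)<40));m=(lab==k).astype(np.uint8)
    c=max(cv2.findContours(m,cv2.RETR_EXTERNAL,cv2.CHAIN_APPROX_NONE)[0],key=len)[:,0,:]
    # keep contour points that border the neck top
    tb=cv2.dilate(top.astype(np.uint8),np.ones((3,3)));keep=np.array([tb[v,u] for u,v in c])>0;c=c[keep].astype(float)
    K=cal["intrinsics"];T=pose(cal,o);r=np.c_[(c[:,0]-K[0,2])/K[0,0],-(c[:,1]-K[1,2])/K[1,1],-np.ones(len(c))]@T[:3,:3].T
    b=T[:3,3]+r*((zt-T[2,3])/r[:,2])[:,None];b=b[:,:2]-t[:2]
    f=least_squares(lambda a:np.hypot(b[:,0]-a[0],b[:,1]-a[1])-.0108,[0,0],loss="soft_l1",f_scale=.0005)
    print("ztop-tcp",zt-t[2],"n",len(c),"bore rel tcp",np.round(f.x,4),"free",np.round(circ(b[:,0],b[:,1]),4),"rms",np.sqrt(np.mean(f.fun**2)))
if __name__=="__main__":
    o=env.get_obs();p,d=env.read_camera("wrist");held(p,d,o,env.calibration("wrist"));print(o["tool_pos"],o["force"])
E
python3 held.py
```

```text
ztop-tcp -0.00015879764486798065 n 52 bore rel tcp [0.0027 0.001 ] free [0.0032 0.001  0.0104] rms 0.0004214344894113056
[ 0.67491281 -0.0436624   0.29981287] [-0.16869254 -0.41911744 -3.71381817]
```

Bore relative to TCP is (+3, +1) mm. The tool stays vertical, so I'll tilt the ring in the grip by pressing its uphill edge on the low rim of the head until it lies flush. First I approach above that spot.

Call:
move_arm([
  [[0.05,0.002,0],0],
  [[0.1,0.004,0],0],
  [[0.15,0.008,0],0],
  [[0.185,0.008,0],0],
  [[0.189,0.008,0.02],0],
  [[0.189,0.008,0.06],0],
  [[0.189,0.008,0.1],0],
  [[0.189,0.008,0.135],0],
  [[0.189,0.008,0.15],0],
  [[0.189,0.008,0.15],0],
  [[0.189,0.008,0.15],0],
])

```text
time_s: 6.7
tool_pos: [0.4876, -0.0373, 0.1512]
tool_rot: [180.0, 0.2, -180.0]
force: [-0.8, 0.2, -3.9]
grip_width: 0.0388
```

Call:
move_arm([
  [[0,0,0.006],0],
  [[0,0,0.01],0],
  [[0,0,0.013],0],
  [[0,0,0.016],0],
  [[0,0,0.018],0],
  [[0,0,0.02],0],
])

```text
time_s: 7.45
tool_pos: [0.4828, -0.0379, 0.1288]
tool_rot: [180.0, -0.5, 180.0]
force: [-10.5, -1.1, 3.5]
grip_width: 0.0386
```

Call:
move_arm([
  [[0,0,0.003],0],
  [[0,0,0.006],0],
  [[0,0,0.009],0],
  [[0,0,0.012],0],
  [[0,0,0.015],0],
  [[0,0,0.018],0],
  [[0,0,0.018],0],
])

```text
time_s: 8.32
tool_pos: [0.483, -0.0378, 0.1105]
tool_rot: [180.0, -0.4, 180.0]
force: [-8.7, 0.4, 0.6]
grip_width: 0.0384
```

```bash
cat > tilt.py <<'E'
# plane of the held ring's disc top from the wrist camera; bore in the tilted frame
import sys
from cell import env
from h import *
import cv2
from scipy.optimize import least_squares
def tilt(tag,view=False,rad=.055):
    o=env.get_obs();p,d=env.read_camera("wrist");cal=env.calibration("wrist");P=cloud(d,cal,o);t=o["tool_pos"]
    q=P-t;ok=(d>.05)&(np.linalg.norm(q,axis=-1)<rad+.012)&(q[...,2]<.03)&(q[...,2]>-.06)&(np.hypot(q[...,0],q[...,1])>.02)
    x=q[ok];rng=np.random.default_rng(0);best=None
    for i in range(600):
        a=x[rng.choice(len(x),3,False)];n=np.cross(a[1]-a[0],a[2]-a[0]);L=np.linalg.norm(n)
        if L<1e-7: continue
        n/=L;m=abs((x-a[0])@n)<.0015
        if abs(n[2])>.7 and (best is None or m.sum()>best.sum()):best=m
    for k in range(3):
        c=x[best].mean(0);n=np.linalg.svd(x[best]-c,full_matrices=False)[2][2];n*=np.sign(n[2]);best=abs((x-c)@n)<.0015
    h=(q-c)@n  # height above disc top; neck top at 14 mm
    print(tag,"n",np.round(n,3),"tilt x",round(np.degrees(np.arctan2(-n[0],n[2])),2),"tilt y",round(np.degrees(np.arctan2(n[1],n[2])),2),"pts",best.sum(),"h of tcp",round(float(-c@n),4))
    near=(d>.05)&(np.linalg.norm(q,axis=-1)<.035)
    top=near&(np.abs(h-.014)<.003);ht=np.median(h[top])
    # bore rim: rays onto neck-top plane; hole pixels = not top, inside neck
    K=cal["intrinsics"];T=pose(cal,o);v,u=np.indices(d.shape)
    r=np.stack([(u-K[0,2])/K[0,0],-(v-K[1,2])/K[1,1],-np.ones(d.shape)],-1)@T[:3,:3].T
    o0=T[:3,3]-t;lam=(ht-(o0-c)@n)/(r@n);X=o0+r*lam[...,None]
    hole=((np.linalg.norm(X,axis=-1)<.022)&(h<ht-.003)&(d>.05)).astype(np.uint8)
    nn,lab,st,ce=cv2.connectedComponentsWithStats(hole);k=1+np.argmax(st[1:,4]);cc=max(cv2.findContours((lab==k).astype(np.uint8),cv2.RETR_EXTERNAL,cv2.CHAIN_APPROX_NONE)[0],key=len)[:,0,:]
    tb=cv2.dilate(top.astype(np.uint8),np.ones((3,3)));cc=np.array([a for a in cc if tb[a[1],a[0]]])
    U=np.cross([0,1,0],n);U/=np.linalg.norm(U);V=np.cross(n,U);b=X[cc[:,1],cc[:,0]];uv=np.c_[b@U,b@V]
    f=least_squares(lambda a:np.hypot(uv[:,0]-a[0],uv[:,1]-a[1])-.0108,uv.mean(0),loss="soft_l1",f_scale=.0005)
    top3=U*f.x[0]+V*f.x[1]+n*(ht+c@n)
    print("bore pts",len(cc),"rms",np.sqrt(np.mean(f.fun**2)),"bore top rel tcp",np.round(top3,4),"bore lower rel tcp",np.round(top3-.021*n,4),"ht",ht)
    if view: cv2.imwrite(f"pics/{tag}.png",p[:,:,::-1])
    print("tcp",t,o["tool_rot"],"F",np.round(o["force"],1),o["time_s"]);return n,top3,t
if __name__=="__main__": tilt(sys.argv[1],True,float(sys.argv[2]))
E
python3 tilt.py tilt1 .055
```

```text
tilt1 n [-0.495 -0.003  0.869] tilt x 29.69 tilt y -0.17 pts 14911 h of tcp 0.0127
bore pts 96 rms 0.0002012563193523659 bore top rel tcp [0.0005 0.0011 0.0016] bore lower rel tcp [ 0.0109  0.0011 -0.0166] ht 0.013930811213030563
tcp [ 0.48299912 -0.03777588  0.11045405] [179.99754595  -0.43420978 179.96000747] F [-8.7  0.4  0.6] 8.325
```

The ring lies flush: tilt 29.7° against the head's 30.6°. Now lift it clear and go above the post tip along its axis.

Call:
move_arm([
  [[0.005,0,-0.009],0],
  [[0.01,0,-0.02],0],
  [[0.012,0,-0.05],0],
  [[0.012,0,-0.09],0],
  [[0.012,0,-0.13],0],
  [[0.012,0,-0.165],0],
  [[0.0,0,-0.175],0],
  [[-0.02,0,-0.17],0],
  [[-0.036,0,-0.16],0],
  [[-0.036,0,-0.16],0],
  [[-0.036,0,-0.16],0],
  [[-0.036,0,-0.16],0],
])

```text
time_s: 9.88
tool_pos: [0.5221, -0.0375, 0.2723]
tool_rot: [180.0, 0.1, -180.0]
force: [-0.6, 0.5, -4.6]
grip_width: 0.0384
```

```bash
python3 tilt.py tilt2 .055
```

```text
tilt2 n [-0.432 -0.006  0.902] tilt x 25.62 tilt y -0.41 pts 15667 h of tcp 0.013
bore pts 96 rms 0.00019110559035037387 bore top rel tcp [0.0008 0.0011 0.0014] bore lower rel tcp [ 0.0099  0.0012 -0.0175] ht 0.0139508857291823
tcp [ 0.52212857 -0.03748117  0.27229168] [ 1.79964359e+02  6.28993841e-02 -1.79990279e+02] F [-0.6  0.5 -4.6] 9.875
```

Call:
move_arm([
  [[-0.006,0.0006,0.01],0],
  [[-0.0115,0.0006,0.02],0],
  [[-0.0175,0.0006,0.03],0],
  [[-0.0226,0.0006,0.0385],0],
  [[-0.0226,0.0006,0.0385],0],
  [[-0.0226,0.0006,0.0385],0],
], squeeze=60)

```text
time_s: 10.68
tool_pos: [0.545, -0.0369, 0.2332]
tool_rot: [-180.0, 0.0, -180.0]
force: [0.1, -0.1, -3.8]
grip_width: 0.038
```

```bash
python3 tilt.py tilt3 .055
```

```text
tilt3 n [-0.436 -0.006  0.9  ] tilt x 25.82 tilt y -0.36 pts 15594 h of tcp 0.013
bore pts 96 rms 0.00018922762632805277 bore top rel tcp [0.0008 0.0011 0.0014] bore lower rel tcp [ 0.0099  0.0012 -0.0175] ht 0.013935373629504779
tcp [ 0.54500621 -0.03692483  0.23319635] [-1.79997400e+02  3.71219842e-03 -1.79997201e+02] F [ 0.1 -0.1 -3.8] 10.675
```

View pics/tilt3.png

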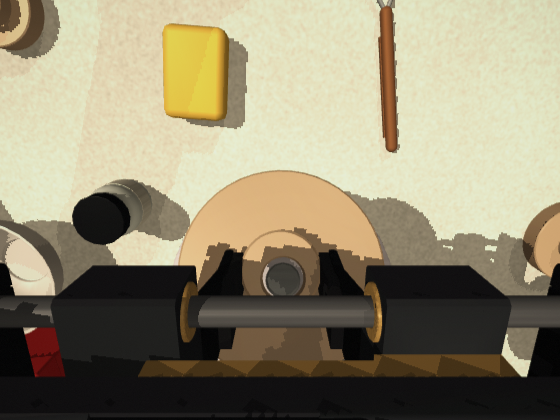

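The post tip is visible concentric inside the bore at (283,278). Feeling down along the axis.

Call:
move_arm([
  [[-0.001,0,0.0017],0],
  [[-0.002,0,0.0034],0],
  [[-0.003,0,0.0052],0],
  [[-0.0041,0,0.0069],0],
  [[-0.0051,0,0.0086],0],
  [[-0.0061,0,0.0103],0],
  [[-0.0071,0,0.012],0],
  [[-0.0081,0,0.0138],0],
])

```text
time_s: 11.72
tool_pos: [0.5531, -0.0368, 0.2192]
tool_rot: [180.0, 0.0, -180.0]
force: [0.7, -0.3, -4.0]
grip_width: 0.038
```

Call:
move_arm([
  [[-0.0015,0,0.0026],0],
  [[-0.003,0,0.0052],0],
  [[-0.0045,0,0.0078],0],
  [[-0.006,0,0.0103],0],
  [[-0.0076,0,0.0129],0],
  [[-0.0091,0,0.0155],0],
  [[-0.0107,0,0.0181],0],
  [[-0.0122,0,0.0207],0],
])

```text
time_s: 12.72
tool_pos: [0.5654, -0.0368, 0.1984]
tool_rot: [180.0, 0.0, -180.0]
force: [-0.0, 0.5, -4.2]
grip_width: 0.0379
```

Call:
move_arm([
  [[-0.0018,0,0.003],0],
  [[-0.0036,0,0.006],0],
  [[-0.0053,0,0.009],0],
  [[-0.0071,0,0.0121],0],
  [[-0.0089,0,0.0151],0],
  [[-0.0107,0,0.0181],0],
  [[-0.0125,0,0.0211],0],
  [[-0.0142,0,0.0241],0],
])

```text
time_s: 13.72
tool_pos: [0.5796, -0.0368, 0.1743]
tool_rot: [180.0, 0.0, -180.0]
force: [0.5, -0.0, -4.3]
grip_width: 0.0381
```

Call:
move_arm([
  [[-0.0005,0,0.0009],0],
  [[-0.001,0,0.0017],0],
  [[-0.0015,0,0.0026],0],
  [[-0.002,0,0.0034],0],
])

```text
time_s: 14.22
tool_pos: [0.5807, -0.0368, 0.171]
tool_rot: [180.0, -0.1, -180.0]
force: [-3.6, -0.3, -2.1]
grip_width: 0.0376
```

Call:
move_arm([
  [[-0.0005,0,0.0009],0],
  [[-0.001,0,0.0017],0],
  [[-0.0015,0,0.0026],0],
])

```text
time_s: 14.6
tool_pos: [0.5813, -0.0368, 0.1687]
tool_rot: [180.0, -0.2, 180.0]
force: [-9.1, 0.4, 4.1]
grip_width: 0.038
```

```bash
python3 tilt.py tilt4 .055
```

```text
tilt4 n [-0.494 -0.002  0.869] tilt x 29.62 tilt y -0.14 pts 14934 h of tcp 0.0128
bore pts 22 rms 0.0005927560592530787 bore top rel tcp [0.0014 0.0082 0.0021] bore lower rel tcp [ 0.0118  0.0083 -0.0162] ht 0.013912910638663952
tcp [ 0.58132677 -0.0367954   0.16874835] [179.95520114  -0.20847088 179.99563082] F [-9.1  0.4  4.1] 14.6
```

Tilt is 29.6° and the height within about 0.6 mm of home. A nudge further, then open gently and back off upward.

Call:
move_arm([
  [[-0.0005,0,0.0009],0],
  [[-0.0005,0,0.0012],0],
])

```text
time_s: 14.9
tool_pos: [0.5815, -0.0367, 0.1681]
tool_rot: [179.9, -0.2, 180.0]
force: [-10.9, 1.1, 6.8]
grip_width: 0.0379
```

Call:
move_arm([
  [[0,0,0],0],
  [[0,0,0],0],
  [[0,0,0],0],
  [[0,0,0],0],
  [[0,0,-0.04],0],
  [[0,0,-0.09],0],
  [[0,0,-0.13],0],
  [[0,0,-0.13],0],
  [[0,0,-0.13],0],
], hand=-1)

```text
time_s: 16.02
tool_pos: [0.5839, -0.0368, 0.2974]
tool_rot: [180.0, 0.1, -180.0]
force: [-0.5, 0.2, -1.8]
grip_width: 0.087
```

```bash
cat > chk.py <<'E'
# heights along post axis of ring surfaces near expected planes, from the wrist camera
import sys,cv2
from cell import env
from h import *
seat=np.array([.6009,-.0360,.1392]);n=np.array([-.5088,0,.8609]);u=np.array([.8609,0,.5088])
o=env.get_obs();p,d=env.read_camera("wrist");P=cloud(d,env.calibration("wrist"),o)-seat
h=P@n;a=P@u;b=P[...,1];r=np.hypot(a,b)
for name,R,ht in zip(["wide","middle","narrow"],[.055,.046,.037],[.022,.044,.066]):
    m=(d>.05)&(r>.026)&(r<R-.006)&(abs(h-ht)<.008)
    if m.sum()<300: print(name,"few",m.sum());continue
    A=np.c_[a[m],b[m],np.ones(m.sum())];s=np.linalg.lstsq(A,h[m],rcond=None)[0]
    k=(d>.05)&(r<R+.012)&(abs(h-ht)<.004);e,rr=cv2.minEnclosingCircle((np.c_[a[k],b[k]]*1000).astype(np.float32))
    print(name,"underside h",round(s[2]-.022,4),"tilt",np.round(s[:2],3),"centre mm",np.round(e,1),round(rr,1),m.sum())
m=(d>.05)&(r>.07)&(r<.085)&(abs(h)<.006);print("head h",np.median(h[m]),o["tool_pos"],o["time_s"])
cv2.imwrite(f"pics/{sys.argv[1]}.png",p[:,:,::-1])
E
python3 chk.py c1
```

```text
wide underside h -0.0001 tilt [ 0.    -0.004] centre mm [-5.4 -0.4] 55.2 6637
middle few 0
narrow few 0
head h -2.443511406697581e-05 [ 0.58389239 -0.03678352  0.29743079] 16.025
```

Wide ring is home: underside at h = -0.1 mm, slope under 0.004. Now the middle ring.

Call:
move_arm([
  [[-0.004,0.05,0],0],
  [[-0.009,0.11,0.0],0],
  [[-0.015,0.17,0.03],0],
  [[-0.02,0.22,0.07],0],
  [[-0.025,0.27,0.11],0],
  [[-0.028,0.31,0.14],0],
  [[-0.028,0.329,0.152],0],
  [[-0.028,0.329,0.152],0],
  [[-0.028,0.329,0.152],0],
  [[-0.028,0.329,0.152],0],
])

```text
time_s: 17.32
tool_pos: [0.6129, 0.2899, 0.1473]
tool_rot: [180.0, 0.2, 179.8]
force: [-0.4, 0.5, -0.5]
grip_width: 0.0872
```

```bash
python3 ring.py mid1 .612 .292
```

```text
mid1 ztop 0.035476588894015226 outer [0.6121 0.2963 0.0198]
bore [0.6098 0.3    0.0107]
disc ((613.08935546875, 296.5411376953125), 46.15261459350586)
[0.61291319 0.2898925  0.14726014] [1.79962716e+02 1.58846424e-01 1.79820957e+02]
```

Call:
move_arm([
  [[0,0.0035,0.04],0],
  [[0,0.0035,0.08],0],
  [[0,0.0035,0.105],0],
  [[0,0.0035,0.11],0],
  [[0,0.0035,0.11],0],
  [[0,0.0035,0.11],0],
])

```text
time_s: 18.12
tool_pos: [0.6126, 0.296, 0.0373]
tool_rot: [179.9, 0.2, 180.0]
force: [-0.0, 0.3, 0.2]
grip_width: 0.0868
```

Call:
move_arm([
  [[0,0,0],0],
  [[0,0,0],0],
  [[0,0,0],0],
  [[0,0,0],0],
  [[0,0,0],0],
  [[0,0,0],0],
], hand=1, squeeze=60)

```text
time_s: 18.88
tool_pos: [0.6114, 0.2958, 0.0352]
tool_rot: [180.0, 0.0, -180.0]
force: [-0.2, 0.5, -0.3]
grip_width: 0.038
```

Call:
move_arm([
  [[0,0,-0.01],0],
  [[0,0,-0.05],0],
  [[0,0,-0.1],0],
  [[0.015,-0.04,-0.14],0],
  [[0.03,-0.08,-0.18],0],
  [[0.05,-0.13,-0.205],0],
  [[0.07,-0.18,-0.215],0],
  [[0.09,-0.235,-0.215],0],
  [[0.11,-0.29,-0.205],0],
  [[0.122,-0.32,-0.18],0],
  [[0.126,-0.332,-0.145],0],
  [[0.126,-0.332,-0.115],0],
  [[0.126,-0.332,-0.115],0],
  [[0.126,-0.332,-0.115],0],
  [[0.126,-0.332,-0.115],0],
])

```text
time_s: 20.75
tool_pos: [0.4866, -0.0361, 0.1518]
tool_rot: [180.0, 0.2, -180.0]
force: [-0.8, 0.5, -2.0]
grip_width: 0.0377
```

```bash
python3 held.py; python3 tilt.py m0 .046
```

```text
ztop-tcp 0.00027915597607555687 n 80 bore rel tcp [-0.0018  0.0037] free [-0.0015  0.0037  0.0105] rms 0.0003269472988039797
[ 0.48662297 -0.03607929  0.1518453 ] [-0.76413271  0.48989562 -1.97216329]
m0 n [-0.003 -0.001  1.   ] tilt x 0.17 tilt y -0.04 pts 10075 h of tcp 0.0135
bore pts 122 rms 0.0006727117504984696 bore top rel tcp [-0.0012  0.0037  0.0004] bore lower rel tcp [-0.0011  0.0037 -0.0206] ht 0.013891467994511164
tcp [ 0.48644609 -0.0361134   0.15162069] [ 1.79975624e+02  1.36540616e-01 -1.79960204e+02] F [-0.3  0.8 -1.3] 20.8
```

Call:
move_arm([
  [[0,0,0.008],0],
  [[0,0,0.014],0],
  [[0,0,0.018],0],
  [[0,0,0.021],0],
  [[0,0,0.024],0],
  [[0,0,0.027],0],
  [[0,0,0.03],0],
])

```text
time_s: 21.72
tool_pos: [0.4798, -0.0363, 0.1194]
tool_rot: [179.9, -0.8, 180.0]
force: [-16.7, -0.7, 10.6]
grip_width: 0.0379
```

Call:
move_arm([
  [[0,0,0.003],0],
  [[0,0,0.006],0],
  [[0,0,0.009],0],
  [[0,0,0.0105],0],
  [[0,0,0.0105],0],
])

```text
time_s: 22.35
tool_pos: [0.4783, -0.0364, 0.1079]
tool_rot: [179.9, -0.9, 180.0]
force: [-17.8, 0.1, 9.0]
grip_width: 0.0381
```

```bash
python3 tilt.py m1 .046
```

```text
m1 n [-0.474  0.003  0.88 ] tilt x 28.31 tilt y 0.2 pts 10217 h of tcp 0.0123
bore pts 125 rms 0.00019365032944440979 bore top rel tcp [-0.0045  0.0037 -0.0006] bore lower rel tcp [ 0.0054  0.0036 -0.0191] ht 0.013949810287788534
tcp [ 0.47834502 -0.03635009  0.10789907] [179.94302912  -0.92564261 179.97788869] F [-17.8   0.1   9. ] 22.35
```

Call:
move_arm([
  [[-0.001,0,0.001],0],
  [[-0.002,0,0.002],0],
  [[-0.003,0,0.003],0],
  [[-0.003,0,0.003],0],
])

```text
time_s: 22.9
tool_pos: [0.4786, -0.0363, 0.1046]
tool_rot: [179.9, -1.3, 180.0]
force: [-25.0, 1.2, 15.6]
grip_width: 0.0386
```

Call:
move_arm([
  [[0.005,0,-0.009],0],
  [[0.01,0,-0.02],0],
  [[0.012,0,-0.05],0],
  [[0.012,0,-0.09],0],
  [[0.012,0,-0.13],0],
  [[0.012,0,-0.165],0],
  [[0.0,0,-0.18],0],
  [[-0.02,0,-0.175],0],
  [[-0.034,0,-0.165],0],
  [[-0.034,0,-0.165],0],
  [[-0.034,0,-0.165],0],
  [[-0.034,0,-0.165],0],
])

```text
time_s: 24.4
tool_pos: [0.5223, -0.0364, 0.2724]
tool_rot: [180.0, 0.1, -180.0]
force: [-0.3, -0.2, -1.7]
grip_width: 0.0384
```

```bash
python3 tilt.py m2 .046
```

```text
m2 n [-0.476  0.002  0.879] tilt x 28.45 tilt y 0.14 pts 10262 h of tcp 0.0123
bore pts 126 rms 0.00018843142412956683 bore top rel tcp [-0.0049  0.0037 -0.0008] bore lower rel tcp [ 0.0051  0.0036 -0.0192] ht 0.01395786504798936
tcp [ 0.52230167 -0.03635967  0.27241129] [ 1.79964409e+02  5.83608391e-02 -1.79990568e+02] F [-0.3 -0.2 -1.7] 24.4
```

Call:
move_arm([
  [[-0.006,-0.0029,0],0],
  [[-0.012,-0.0029,0.01],0],
  [[-0.0179,-0.0029,0.02],0],
  [[-0.0238,-0.0029,0.03],0],
  [[-0.0276,-0.0029,0.0365],0],
  [[-0.0276,-0.0029,0.0365],0],
  [[-0.0276,-0.0029,0.0365],0],
])

```text
time_s: 25.32
tool_pos: [0.5501, -0.0393, 0.2355]
tool_rot: [180.0, 0.0, -180.0]
force: [0.7, 0.4, -1.7]
grip_width: 0.0382
```

```bash
python3 tilt.py m3 .046
```

```text
m3 n [-0.476  0.003  0.879] tilt x 28.42 tilt y 0.19 pts 10324 h of tcp 0.0123
bore pts 125 rms 0.0001853195607786673 bore top rel tcp [-0.0049  0.0036 -0.0008] bore lower rel tcp [ 0.0051  0.0036 -0.0193] ht 0.013965211771587823
tcp [ 0.55011362 -0.03927161  0.23548832] [ 1.79997110e+02  1.52971999e-02 -1.79992732e+02] F [ 0.7  0.4 -1.7] 25.325
```

View pics/m3.png

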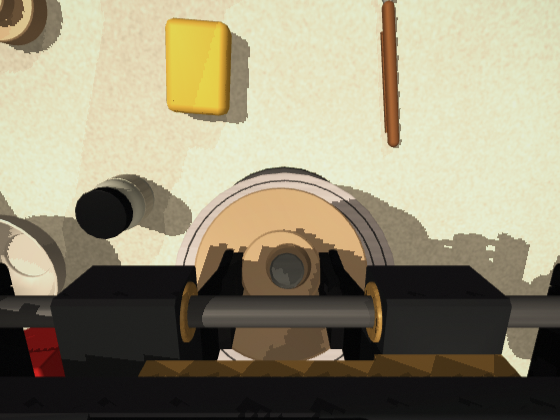

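The post tip sits centred inside the middle ring's bore at (290,268). Feeling down again.

Call:
move_arm([
  [[-0.001,0,0.0017],0],
  [[-0.002,0,0.0034],0],
  [[-0.003,0,0.0052],0],
  [[-0.0041,0,0.0069],0],
  [[-0.0051,0,0.0086],0],
  [[-0.0061,0,0.0103],0],
  [[-0.0071,0,0.012],0],
  [[-0.0081,0,0.0138],0],
])

```text
time_s: 26.38
tool_pos: [0.5583, -0.0392, 0.2214]
tool_rot: [180.0, 0.0, -180.0]
force: [-0.0, -0.3, -1.8]
grip_width: 0.038
```

Call:
move_arm([
  [[-0.0015,0,0.0026],0],
  [[-0.003,0,0.0052],0],
  [[-0.0045,0,0.0078],0],
  [[-0.006,0,0.0103],0],
  [[-0.0076,0,0.0129],0],
  [[-0.0091,0,0.0155],0],
  [[-0.0107,0,0.0181],0],
  [[-0.0122,0,0.0207],0],
  [[-0.0137,0,0.0233],0],
  [[-0.0148,0,0.025],0],
])

```text
time_s: 27.62
tool_pos: [0.573, -0.0392, 0.1962]
tool_rot: [180.0, -0.0, -180.0]
force: [-0.1, 0.7, -2.2]
grip_width: 0.0384
```

Call:
move_arm([
  [[-0.0008,0,0.0013],0],
  [[-0.0015,0,0.0026],0],
  [[-0.002,0,0.0035],0],
  [[-0.0025,0,0.0043],0],
  [[-0.003,0,0.0052],0],
])

```text
time_s: 28.25
tool_pos: [0.5759, -0.0392, 0.1912]
tool_rot: [180.0, -0.0, -180.0]
force: [-2.5, 0.5, -1.7]
grip_width: 0.0387
```

Call:
move_arm([
  [[-0.0004,0,0.0007],0],
  [[-0.0008,0,0.0013],0],
  [[-0.0008,0,0.0013],0],
])

```text
time_s: 28.62
tool_pos: [0.5759, -0.0392, 0.1901]
tool_rot: [180.0, -0.1, -180.0]
force: [-5.4, 0.0, 1.9]
grip_width: 0.0379
```

```bash
python3 tilt.py m4 .046; python3 chk.py c2
```

```text
m4 n [-0.498  0.002  0.867] tilt x 29.84 tilt y 0.16 pts 10193 h of tcp 0.0123
bore pts 20 rms 0.0005857109276924945 bore top rel tcp [0.0009 0.0084 0.0025] bore lower rel tcp [ 0.0114  0.0083 -0.0158] ht 0.013961096381009872
tcp [ 0.57588402 -0.03919127  0.19011521] [ 1.79970710e+02 -1.09421126e-01 -1.79993893e+02] F [-5.4  0.   1.9] 28.625
wide few 40
middle underside h 0.0224 tilt [-0.013 -0.003] centre mm [ 1.2 -3.1] 46.1 6282
narrow few 201
head h -6.132826984316056e-05 [ 0.5758881  -0.03921849  0.19013141] 28.675
```

Underside at 22.4 mm, nearly flat. One small nudge, then release and check.

Call:
move_arm([
  [[-0.0004,0,0.0007],0],
  [[-0.0006,0,0.001],0],
])

```text
time_s: 28.98
tool_pos: [0.5759, -0.0392, 0.1895]
tool_rot: [180.0, -0.2, -180.0]
force: [-9.4, 1.1, 6.8]
grip_width: 0.0385
```

Call:
move_arm([
  [[0,0,0],0],
  [[0,0,0],0],
  [[0,0,0],0],
  [[0,0,0],0],
  [[0,0,-0.04],0],
  [[0,0,-0.09],0],
  [[0,0,-0.11],0],
  [[0,0,-0.11],0],
  [[0,0,-0.11],0],
], hand=-1)

```text
time_s: 30.1
tool_pos: [0.5771, -0.0391, 0.2978]
tool_rot: [180.0, -0.1, -180.0]
force: [0.4, -0.5, -0.3]
grip_width: 0.087
```

```bash
python3 chk.py c3
```

```text
wide underside h 0.0006 tilt [-0.002 -0.019] centre mm [-5.6 -0.6] 55.3 571
middle underside h 0.0219 tilt [ 0.    -0.004] centre mm [ 0.6 -3. ] 46.2 4131
narrow few 0
head h 9.189205277339063e-06 [ 0.5770967  -0.03909161  0.29784838] 30.1
```

Middle is home at 21.9 mm, flat. Now the narrow tan ring.

Call:
move_arm([
  [[0.035,-0.045,0],0],
  [[0.07,-0.09,0],0],
  [[0.105,-0.135,0.02],0],
  [[0.14,-0.18,0.06],0],
  [[0.17,-0.22,0.1],0],
  [[0.195,-0.255,0.135],0],
  [[0.205,-0.272,0.153],0],
  [[0.205,-0.272,0.153],0],
  [[0.205,-0.272,0.153],0],
  [[0.205,-0.272,0.153],0],
])

```text
time_s: 31.4
tool_pos: [0.3739, -0.3103, 0.1467]
tool_rot: [-180.0, 0.1, -179.8]
force: [-0.3, -0.6, -0.9]
grip_width: 0.087
```

```bash
python3 ring.py nar1 .372 -.311; python3 - <<'E'
import cv2,numpy as np
p=cv2.imread("pics/nar1.png")
from cell import env
from h import *
o=env.get_obs();u=proj([.372,-.308,.022+0],env.calibration("wrist"),o);print(u,p[int(u[1])-25,int(u[0])-15])
E
```

```text
nar1 ztop 0.03546202937949999 outer [ 0.3718 -0.308   0.0198]
bore [ 0.3744 -0.3051  0.0107]
disc ((372.7150573730469, -308.008544921875), 37.1516227722168)
[ 0.37393181 -0.31033655  0.14668188] [-1.79984773e+02  8.31701313e-02 -1.79834053e+02]
[283.37565578 204.33482997] [ 95 139 177]
```

View pics/nar1.png

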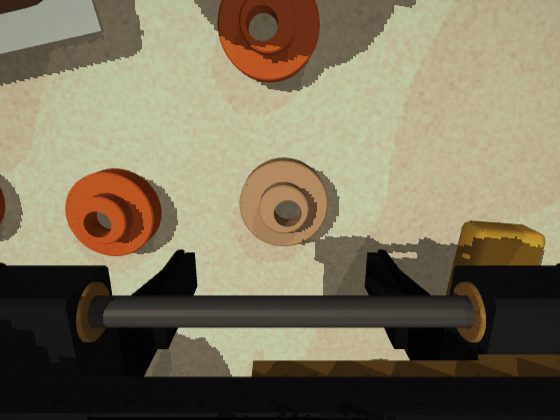

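The tan narrow ring is at (284,202) with its bore at (288,211). The orange ones at (113,212) and (268,30) stay untouched.

Call:
move_arm([
  [[0,0.002,0.04],0],
  [[0,0.002,0.08],0],
  [[0,0.002,0.105],0],
  [[0,0.002,0.1105],0],
  [[0,0.002,0.1105],0],
  [[0,0.002,0.1105],0],
])

```text
time_s: 32.2
tool_pos: [0.3736, -0.3097, 0.0367]
tool_rot: [-180.0, 0.1, -180.0]
force: [-0.1, 0.5, 0.1]
grip_width: 0.0867
```

Call:
move_arm([
  [[0,0,0],0],
  [[0,0,0],0],
  [[0,0,0],0],
  [[0,0,0],0],
  [[0,0,0],0],
  [[0,0,0],0],
], hand=1, squeeze=45)

```text
time_s: 32.95
tool_pos: [0.3724, -0.3091, 0.0354]
tool_rot: [180.0, -0.0, -180.0]
force: [0.0, -0.7, -0.2]
grip_width: 0.0382
```

Call:
move_arm([
  [[0,0,-0.01],0],
  [[0,0,-0.05],0],
  [[0,0.01,-0.1],0],
  [[-0.02,0.05,-0.13],0],
  [[-0.04,0.095,-0.135],0],
  [[-0.06,0.14,-0.135],0],
  [[-0.08,0.185,-0.135],0],
  [[-0.1,0.23,-0.13],0],
  [[-0.115,0.262,-0.12],0],
  [[-0.12,0.2726,-0.1146],0],
  [[-0.12,0.2726,-0.1146],0],
  [[-0.12,0.2726,-0.1146],0],
  [[-0.12,0.2726,-0.1146],0],
])

```text
time_s: 34.58
tool_pos: [0.4922, -0.0381, 0.1505]
tool_rot: [180.0, 0.0, 179.9]
force: [0.9, 0.3, -1.4]
grip_width: 0.0383
```

Call:
move_arm([
  [[0,0,0.01],0],
  [[0,0,0.016],0],
  [[0,0,0.02],0],
  [[0,0,0.023],0],
  [[0,0,0.026],0],
  [[0,0,0.029],0],
  [[0,0,0.032],0],
])

```text
time_s: 35.45
tool_pos: [0.4856, -0.0361, 0.1167]
tool_rot: [179.9, -0.9, -180.0]
force: [-18.3, 1.5, 11.5]
grip_width: 0.0385
```

```bash
python3 tilt.py n1 .037
```

```text
n1 n [-0.336  0.015  0.942] tilt x 19.64 tilt y 0.91 pts 4781 h of tcp 0.0125
bore pts 102 rms 0.0002104638610730642 bore top rel tcp [-0.0003  0.0031  0.0015] bore lower rel tcp [ 0.0068  0.0028 -0.0183] ht 0.01399167155757209
tcp [ 0.48563646 -0.03607116  0.11665202] [ 179.89562783   -0.89613849 -179.97046818] F [-18.3   1.5  11.5] 35.45
```

Call:
move_arm([
  [[-0.001,0,0.002],0],
  [[-0.002,0,0.004],0],
  [[-0.003,0,0.006],0],
  [[-0.003,0,0.008],0],
  [[-0.003,0,0.008],0],
])

```text
time_s: 36.12
tool_pos: [0.4849, -0.0364, 0.1085]
tool_rot: [179.9, -1.4, -180.0]
force: [-29.1, 0.6, 23.4]
grip_width: 0.0383
```

```bash
python3 tilt.py n2 .037
```

```text
n2 n [-0.509  0.003  0.861] tilt x 30.63 tilt y 0.2 pts 4551 h of tcp 0.0115
bore pts 118 rms 0.00022322485765305885 bore top rel tcp [-0.0025  0.0031  0.0014] bore lower rel tcp [ 0.0082  0.003  -0.0167] ht 0.014014452656224552
tcp [ 0.48488066 -0.03640248  0.1084722 ] [ 179.86886481   -1.38877089 -179.98630349] F [-29.1   0.6  23.4] 36.125
```

Call:
move_arm([
  [[0.008,0,-0.009],0],
  [[0.014,0,-0.02],0],
  [[0.016,0,-0.05],0],
  [[0.016,0,-0.09],0],
  [[0.016,0,-0.13],0],
  [[0.014,0,-0.165],0],
  [[0.0,0,-0.177],0],
  [[-0.015,0,-0.172],0],
  [[-0.027,0,-0.162],0],
  [[-0.027,0,-0.162],0],
  [[-0.027,0,-0.162],0],
  [[-0.027,0,-0.162],0],
])

```text
time_s: 37.67
tool_pos: [0.5221, -0.0367, 0.2723]
tool_rot: [180.0, 0.0, -180.0]
force: [-0.6, -0.3, -0.7]
grip_width: 0.0384
```

```bash
python3 tilt.py n3 .037
```

```text
n3 n [-0.447  0.006  0.895] tilt x 26.52 tilt y 0.36 pts 4686 h of tcp 0.012
bore pts 109 rms 0.0001919091393527416 bore top rel tcp [-0.0019  0.0031  0.0013] bore lower rel tcp [ 0.0075  0.003  -0.0175] ht 0.014009601856641036
tcp [ 0.522067   -0.03669718  0.27226349] [ 1.79975970e+02  1.17359525e-02 -1.79993314e+02] F [-0.6 -0.3 -0.7] 37.675
```

Call:
move_arm([
  [[-0.0025,-0.002,0],0],
  [[-0.0084,-0.002,0.01],0],
  [[-0.0143,-0.002,0.02],0],
  [[-0.0202,-0.002,0.03],0],
  [[-0.0251,-0.002,0.0384],0],
  [[-0.0251,-0.002,0.0384],0],
  [[-0.0251,-0.002,0.0384],0],
], squeeze=60)

```text
time_s: 38.6
tool_pos: [0.5475, -0.0387, 0.2338]
tool_rot: [-180.0, 0.0, -180.0]
force: [-0.5, -0.0, -0.8]
grip_width: 0.0384
```

```bash
python3 tilt.py n4 .037
```

```text
n4 n [-0.45   0.006  0.893] tilt x 26.77 tilt y 0.41 pts 4691 h of tcp 0.012
bore pts 110 rms 0.00018954614198195597 bore top rel tcp [-0.0019  0.0031  0.0013] bore lower rel tcp [ 0.0075  0.0029 -0.0175] ht 0.014000716798038045
tcp [ 0.54753385 -0.03869396  0.23382695] [-1.79998321e+02  1.01083754e-02 -1.79993718e+02] F [-0.5 -0.  -0.8] 38.6
```

View pics/n4.png

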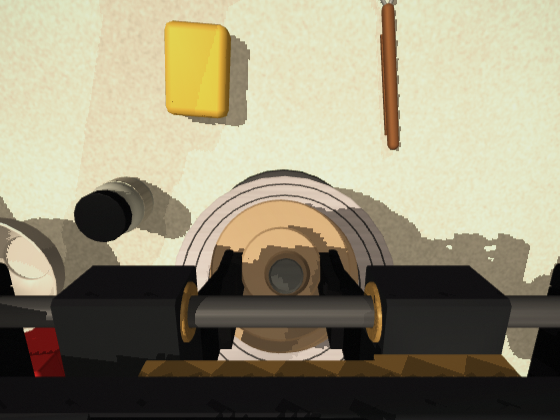

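The post tip is centred in the bore at (288,274). Lowering the narrow ring.

Call:
move_arm([
  [[-0.001,0,0.0017],0],
  [[-0.002,0,0.0034],0],
  [[-0.003,0,0.0052],0],
  [[-0.0041,0,0.0069],0],
  [[-0.0051,0,0.0086],0],
  [[-0.0061,0,0.0103],0],
  [[-0.0071,0,0.012],0],
  [[-0.0081,0,0.0138],0],
])

```text
time_s: 39.65
tool_pos: [0.5556, -0.0386, 0.2197]
tool_rot: [180.0, 0.0, -180.0]
force: [0.5, -0.8, -1.1]
grip_width: 0.0378
```

Call:
move_arm([
  [[-0.001,0,0.0017],0],
  [[-0.002,0,0.0034],0],
  [[-0.003,0,0.0052],0],
  [[-0.0041,0,0.0069],0],
  [[-0.0051,0,0.0086],0],
  [[-0.0061,0,0.0103],0],
])

```text
time_s: 40.4
tool_pos: [0.5617, -0.0386, 0.2095]
tool_rot: [180.0, 0.0, -180.0]
force: [0.6, -0.1, -0.8]
grip_width: 0.0381
```

```bash
python3 tilt.py n5 .037; python3 chk.py c4
```

```text
n5 n [-0.45   0.006  0.893] tilt x 26.71 tilt y 0.37 pts 4714 h of tcp 0.012
bore pts 110 rms 0.0001785967475430385 bore top rel tcp [-0.002   0.0031  0.0015] bore lower rel tcp [ 0.0074  0.0029 -0.0173] ht 0.014203198249673565
tcp [ 0.5617261  -0.0386061   0.20946175] [ 1.79997139e+02  5.48864094e-03 -1.79985725e+02] F [ 0.6 -0.1 -0.8] 40.4
wide few 134
middle underside h 0.0218 tilt [ 0.002 -0.006] centre mm [ 0.8 -3.2] 46.1 651
narrow underside h 0.0464 tilt [-0.067 -0.005] centre mm [-3.3 -2.5] 37.1 1537
head h -6.516041070059588e-05 [ 0.56167315 -0.03856503  0.20919856] 40.45
```

Call:
move_arm([
  [[-0.0005,0,0.0009],0],
  [[-0.001,0,0.0017],0],
  [[-0.0013,0,0.0022],0],
  [[-0.0015,0,0.0026],0],
  [[-0.0015,0,0.0026],0],
])

```text
time_s: 41.12
tool_pos: [0.562, -0.0387, 0.2075]
tool_rot: [180.0, -0.1, -180.0]
force: [-7.2, 0.3, 6.6]
grip_width: 0.0381
```

```bash
python3 chk.py c5
```

```text
wide few 133
middle underside h 0.0219 tilt [-0.002 -0.008] centre mm [ 0.8 -3.1] 46.1 726
narrow underside h 0.0449 tilt [-0.039 -0.005] centre mm [-3.5 -2.6] 37.1 1580
head h -4.234774584359643e-05 [ 0.56196352 -0.0386514   0.20752846] 41.125
```

Call:
move_arm([
  [[-0.0002,0,0.0004],0],
  [[-0.0005,0,0.0008],0],
  [[-0.0008,0,0.0013],0],
  [[-0.0008,0,0.0013],0],
], squeeze=20)

```text
time_s: 41.68
tool_pos: [0.5617, -0.0387, 0.2066]
tool_rot: [179.9, -0.3, -180.0]
force: [-10.7, 1.0, 10.9]
grip_width: 0.039
```

```bash
python3 chk.py c6
```

```text
wide few 130
middle underside h 0.0219 tilt [-0.003 -0.002] centre mm [ 0.9 -3.3] 46.0 834
narrow underside h 0.0442 tilt [-0.015 -0.002] centre mm [-4.  -2.8] 37.1 1547
head h -5.4834379673044086e-05 [ 0.56173309 -0.03873324  0.20664359] 41.675
```

Underside at 44.2 mm, slope 0.015. Release and back off.

Call:
move_arm([
  [[0,0,0],0],
  [[0,0,0],0],
  [[0,0,0],0],
  [[0,0,0],0],
  [[0,0,-0.04],0],
  [[0,0,-0.08],0],
  [[0,0,-0.1],0],
  [[0,0,-0.1],0],
  [[0,0,-0.1],0],
], hand=-1)

```text
time_s: 42.85
tool_pos: [0.5637, -0.0385, 0.3046]
tool_rot: [180.0, -0.0, -180.0]
force: [0.4, -0.6, -1.2]
grip_width: 0.087
```

```bash
python3 chk.py c7; python3 -c "
from cell import env;import cv2
cv2.imwrite('pics/side_end.png',env.read_camera('side')[0][:,:,::-1])"
```

```text
wide underside h 0.0005 tilt [-0.006 -0.017] centre mm [-5.5 -0.5] 55.1 512
middle underside h 0.022 tilt [ 0.003 -0.005] centre mm [ 0.7 -3.3] 46.0 1043
narrow underside h 0.0438 tilt [ 0.001 -0.004] centre mm [-4.2 -2.6] 37.2 1260
head h -4.2527830311083534e-05 [ 0.56370456 -0.03850848  0.30458556] 42.85
```

View pics/side_end.png

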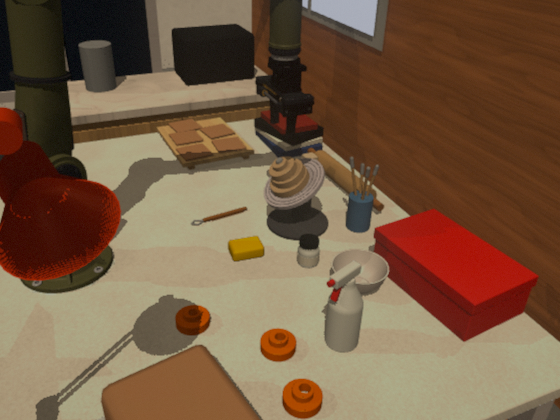

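The stack stands on the wheel at (287,178), the gripper is clear above it, and the bystanders are where they were.

```bash
python3 -c "
from cell import env
print(env.sign_off())"
```

```text
the job is handed in; nothing more can be done
None
```

All three rings are on the post, necks up, widest first and narrowest on top. I handed the job in at about 43 s of the 72 s allowed; the hand-in gives no verdict.

**How it was done:** The tool can't be tilted, so I gripped each ring by its neck and pressed its uphill edge on the low rim of the head. That turned the ring in the jaws close to the head's tilt. I then centred each bore over the post tip with the wrist camera and lowered it along the post. The wrist force was about 13–15 N at seating and reached about 37 N at most, while tilting the narrow ring on the rim.

**Last checks, from the wrist camera:**

| Ring | Underside above seat (target) | Centre off post axis (limit 8 mm each way) | Slope (limit 0.06) |
|---|---|---|---|
| Wide | 0.5 mm (0) | 5.5 mm | about 0.02 |
| Middle | 22.0 mm (22) | 3.3 mm | about 0.006 |
| Narrow | 43.8 mm (44) | 4.2 mm | about 0.004 |

- **Wide ring:** it is mostly hidden now, so its last figure comes from few points. Just after release, with a clear view, it read -0.1 mm and flat within 0.004.
- **Surroundings:** in the side picture the gripper is clear of the stack. The bystanders in view and the orange rings look unmoved. I compared those by eye, and the kiln prop isn't clearly visible in that view.
- **Failed checks:** none.

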